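# Free the seized turn catch and open the keepsake case

## Robot

A 6-joint arm with a two-finger parallel gripper is mounted at the origin on the work surface. World frame = base frame: x ahead of the robot, y to its left, z up, the work surface at z = 0. Lengths are in mm, angles in rad, forces in N, time in s.
With the tool pointing down it reaches from about 300 to 775 mm from the base axis. Payload 14.6 kg.
Tool frame: the origin (TCP) lies at the very end of the fingers, on their centre line; the grasp point (between the pads) lies 19 mm behind it; z points along the fingers, y is the line along which they close (so a half turn about z gives the same grasp; the last joint's range is limited). The gripper opens to 94 mm and grips with 3 to 60 N. Pads are 16 mm wide; open, the fingers measure 119 mm over their backs; the gripper's body (75 mm by 177 mm) begins 78 mm behind the grasp point.
Start: joints at [-1.167, 0.3, 1.521, -0, 1.321, -0.067], TCP at [249.471, -490.156, 205.446] pointing down, gripper open.
Joint ranges: [-3.03, 3.03], [-0.79, 2.21], [0.23, 2.52], [-1.04, 4.18], [0, 3.07], [-2.55, 2.55]. Speed limits (rad/s): [2.22, 2.22, 2.57, 3.14, 3.14, 3.14].

## Interface

Orientations are given as [roll, pitch, yaw] about the fixed x, y, z axes, in that order (R = Rz(yaw) Ry(pitch) Rx(roll)).
In Python, from cell import manip, eyes, ticket gives the robot as it stands. The module is installed in compiled form; this text tells all that it offers.
- The arm moves only by the tool arm_command, never from a script. Its argument "plan" is a list of rows, each a list of 5 numbers: the opening, from -1 (shut) to 1 (fully open), then the shift along the tool's x, y, z in m, then the turn about the tool's z in rad. In form: [[jaw, dx, dy, dz, roll], ...]. A call has 1 to 20 rows; each row shifts and turns the commanded pose from where the row before left it, along the tool's axes as they then stand; what a row does not reach is not made up. A row lasts 1/8 s, in which the tool goes at most 62.5 mm and 10.7 degrees, less where a joint would pass 70% of its speed; a pose out of reach is approached as far as the arm can. A call is refused whole if a number of a shift passes 0.0625 or a number of a turn 0.188, either way. A call with a gripper value outside its range is refused whole. The fingers move at their own pace and stop on an object; "newtons" is the grip in N (left out, the last holds). Time passes only in rows, so rows that do not move let the fingers close. It gives the time, the measured TCP pose, the force, the opening and the grip force at its end, in the units of the state.
- manip.read_state(): the state, without advancing time (a new reading comes with each control period).
- eyes.camera(name): name is "scene" or "top" or "wrist"; returns a dict with "img" (420x560x3 uint8, blue, green, red), "z_map" (420x560 float32, mm along the optical axis (not along the pixel's ray), 0 where there is no reading), "fx", "fy", "cx", "cy" (pixels), "eye" and "orientation" of the camera in the world. Camera axes: x right, y down, z forward; pixel columns grow to the right and rows downward; lengths in mm; the calibration is good to about 2 mm. The wrist camera is an equidistant fisheye: a pixel r from the principal point sees the ray r / f radians off the axis. A picture is of the moment at which its call begins.
- ticket.sign_off(): hands the job in; it is judged then, once.
The state is a dict: "clock": time; "joints": joint angles; "qd": joint speeds; "effort": joint torques, N m; "eef_pos": TCP position; "eef_rot": TCP orientation; "wrist_force": force on the tool from outside, world axes, zero at the start; "moment": the same for the moment, N m; "finger_gap": finger opening in mm; "finger_force": force on a finger pad.
Only numpy, scipy, OpenCV 4.12 (cv2) and the standard library are available. Lean on these libraries where they do the work, as an engineer would, in place of code of your own. Each camera call takes 0.05 s, during which the arm holds its last target. There are 200 camera calls.

## Task

The rusty turn catch that holds the lid of the wooden keepsake case has seized. Rock it gently back and forth in small arcs, easing off as soon as it jams, until it breaks free, then turn it a quarter turn anticlockwise so that it is clear of the lid; forcing it would shear its post. Then lift the lid off and lay it flat, square and in the middle of the cork mat without dropping it, let go, and leave the other things on the table where they are.

Things in the scene. Friction and masses are not known exactly. Their poses are not given: they have to be found in the camera images.
- case: open wooden box, 170 x 170 mm, 60 mm high, walls 8 mm, fixed; origin: centre of its underside; z up. On its front (-x of its own frame) a ledge 80 mm wide, 50 mm high, reaching 140 mm from the box centre, carries the post of the catch, whose axis stands at x = -112 mm, y = 0 of the case.
- lid: loose wooden lid, 0.25 to 0.5 kg: plate 170 x 170 x 12 mm over a 146 x 146 x 6 mm plug that sits in the box with 4 mm play each side. Origin: centre of the plug's underside; plate from 6 to 18 mm above it. On the case its origin is 54 mm above the table, its axes along the case's. In the middle stands a bar handle, 12 mm thick (lid x), 44 mm long (lid y), top 54 mm above the origin.
- lid_handle (a point): middle of the lid's bar handle, 38 mm above the lid's origin (16 mm under the handle's top), axes as the lid's; pinch the handle along lid x
- catch_grip (a point): on the catch's turning axis, 102 mm above the table; axes turn with the catch. The rusty steel catch: an upright fin 10 mm thick, 44 mm long, centred on the axis, from 74 to 118 mm above the table (grip it along the point's y), and at its foot a tongue along the point's +x.
- catch_tip (a point): end of the catch's tongue, 50 mm from the turning axis; the tongue is 10 mm wide and lies 74 to 82 mm above the table. At the start it points over the lid (top of the plate at 72 mm), overlaps its edge by 23 mm and holds it down.
- catch (a joint): angle (rad) of the catch on its post, positive anticlockwise from above, 0: tongue square over the lid's edge; starts within 0.02 of 0, ends at -0.6 and 1.65. Clear of the lid above 1.25 (aim at 1.45). Friction 0.2 N m. Seized: first it jams hard 0.04 to 0.3 either side of 0; pressing lightly on the jam for 0.1 s lets the next swing the other way go further.
- post (a point): foot of the post, on the turning axis, 50 mm above the table. The catch's jams move out, side by side in turn, to at most 0.38 rad from 0; after 2 to 4 swings (the side that gives first is not known, so swing both ways) it breaks free on a clockwise swing (it then passes -0.42), and turns anticlockwise without a jam.
- stud (a joint): twist (rad) of the springy post under the catch, positive anticlockwise, 0 at rest: the torque on the catch divided by 5 N m/rad, so turning friction shows as 0.04. The post shears above 0.1 (0.5 N m) either way; a jam is plain at 0.06 (0.3 N m), and only some 0.04 rad of turning past a jam is safe, so feel for it. The fin turns by the sum of catch and stud.
- mat: fixed cork mat, 190 x 190 mm, 4 mm thick; origin: centre of its underside; z up
- spool: bystander: wooden spool, 44 mm across, 36 mm high
- beadjar: bystander: glass jar, 46 mm across, 50 mm high
- giftbox: bystander: cardboard box 90 x 70 x 35 mm
- cardbox: bystander: white box 100 x 80 x 40 mm
- driver: bystander: screwdriver lying on the table
- mug: bystander: white mug, 72 mm across, 85 mm high
- tin: bystander: round tin, 70 mm across, 45 mm high

How it is judged:
By the outcome, as a careful person would: the job done as asked, in the order asked, and still so for the second after the job is handed in, with the robot touching nothing.
It also fails if it takes over 72 s, if anything falls off the work surface, if the arm or the gripper's body presses on something with over 40 N, if the wrist force passes 120 N, or if a joint passes its speed limit or range.

## Working session

There is one attempt and no reset: what is moved stays moved. The work goes in short steps, Python scripts to look and compute and a tool call to move; the robot and the scene stay as the last step left them, time stands still between calls to the robot, and variables do not carry over. Pictures are saved under pics/ and viewed, at most 10 in all, crops included, and the job is handed in when it is done.

Besides the shell and the picture viewer there is one more tool, called after "Request:" as name(argument=value, ...), one argument or row to a line, values as JSON. arm_command: Moves the arm, as the interface text tells. Its arguments: {"type":"object","properties":{"plan":{"type":"array"},"newtons":{"type":"number"}},"required":["plan"]}

```bash
mkdir -p pics; cat > h.py <<'E'
import numpy as np, cv2
from scipy.spatial.transform import Rotation as R
from cell import manip, eyes, ticket
def pts(c):
    z=c['z_map'].astype(float); v,u=np.mgrid[:z.shape[0],:z.shape[1]]
    P=np.stack([(u-c['cx'])/c['fx']*z,(v-c['cy'])/c['fy']*z,z],-1)
    o=np.array(c['orientation'])
    M=o if o.shape==(3,3) else R.from_euler('xyz',o).as_matrix()
    W=P@M.T+np.array(c['eye']); W[z==0]=np.nan
    return W
E
python3 - <<'E'
from h import *
for n in('top','scene'):
    c=eyes.camera(n); cv2.imwrite(f'pics/{n}.png',c['img']); np.save(n+'.npy',pts(c)); print(n,c['eye'],c['orientation'],c['fx'])
s=manip.read_state(); print(s)
E
```

```text
top [ 383.09183282  -22.07431624 1313.52984787] [-3.00935269  0.01406522 -1.54557951] 382.48816716878815
scene [1034.53957248  748.26199839  788.68769331] [-2.22722561  0.00431323  2.56302338] 427.17734340154817
{'clock': 0.1, 'joints': array([-1.16660341e+00,  3.00406968e-01,  1.52149436e+00, -3.75531608e-06,
        1.32076459e+00, -6.66228999e-02]), 'qd': array([-0.00149302, -0.00191066, -0.00052059,  0.00021685, -0.00118995,
        0.0015142 ]), 'effort': array([ 5.41084148e-05, -5.32648408e+01, -3.53283942e+01,  7.09218462e-02,
        2.34803790e-02, -5.32372644e-05]), 'eef_pos': array([ 249.37685854, -489.94260539,  204.9582102 ]), 'eef_rot': array([-3.14052153e+00, -6.78215085e-05,  4.70816716e-01]), 'wrist_force': array([-0.6682866 , -0.3450836 ,  0.51745237]), 'moment': array([-0.00046222, -0.01196881, -0.01336013]), 'finger_force': 0.0, 'finger_gap': 93.84116442077136}
```

View pics/top.png

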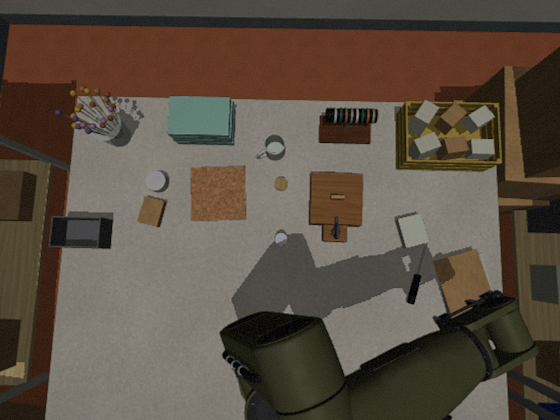

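View pics/scene.png

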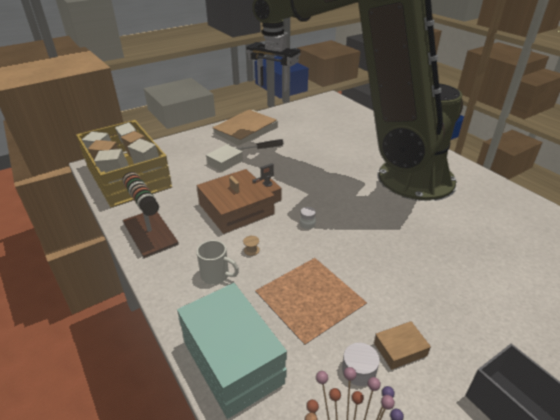

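The top view shows the case at about (336,198), its handle at (337,196) and the catch fin at (336,228). The mat is at (218,193), the spool at (281,184), the jar at (281,238) and the mug at (273,148). The scene view agrees with this.

```bash
cat > m.py <<'E'
from h import *
W=np.load('top.npy'); img=cv2.imread('pics/top.png')
def box(r0,r1,c0,c1,z0,z1,name,extra=None):
    m=np.zeros(W.shape[:2],bool); m[r0:r1,c0:c1]=1
    m&=(W[...,2]>z0)&(W[...,2]<z1)
    if extra is not None: m&=extra
    p=W[m]; r=cv2.minAreaRect(p[:,:2].astype(np.float32)); print(name,m.sum(),np.median(p[:,2]).round(1),p.mean(0).round(1),r, 'ext',p.min(0).round(),p.max(0).round())
box(160,235,300,370,64,80,'lid')
box(180,210,320,350,92,125,'handle')
box(210,245,325,350,90,130,'fin')
hsv=cv2.cvtColor(img,cv2.COLOR_BGR2HSV)
box(155,230,180,255,-10,15,'mat',hsv[...,1]>90)
print(W[400//2, 130], W[300,150],W[260,200])
S=np.load('scene.npy')
m=np.zeros(S.shape[:2],bool); m[155:195,225:290]=1
m&=(S[...,2]>90)
p=S[m]; q=p[p[:,0]<420]; h=p[p[:,0]>=420]
for n,a in(('fin s',q),('handle s',h)): print(n,len(a),a.mean(0) if len(a) else '', cv2.minAreaRect(a[:,:2].astype(np.float32)))
for n,(r0,r1,c0,c1) in dict(spool=(170,198,268,292),jar=(228,250,268,294),mug=(130,162,252,290)).items():
    box(r0,r1,c0,c1,12,120,n)
E
python3 m.py
```

```text
lid 2565 72.3 [ 581.3 -182.3   72.3] ((565.0704345703125, -182.06149291992188), (169.86326599121094, 205.06471252441406), 88.41439819335938) ext [ 463. -269.   64.] [668. -96.  80.]
handle 58 106.5 [ 581.  -181.6  106. ] ((582.3003540039062, -182.6580810546875), (43.77517318725586, 12.524754524230957), 88.15766906738281) ext [ 576. -204.   95.] [ 589. -161.  114.]
fin 58 116.8 [ 470.  -180.   114.5] ((470.17779541015625, -180.26422119140625), (9.100712776184082, 43.48847198486328), 89.19054412841797) ext [ 448. -185.   93.] [ 492. -175.  122.]
mat 2859 4.4 [600.5 217.8   4.3] ((601.4051513671875, 218.7311553955078), (189.5679931640625, 188.2596435546875), 3.5174484252929688) ext [504. 120.  -9.] [698. 317.  13.]
[569.42627362 525.92582954  -2.05803943] [230.67489723 429.72251822   3.55001465] [367.96523864 269.48147638  -2.33489607]
fin s 0  ((0.0, 0.0), (0.0, 0.0), 0.0)
handle s 204 [ 517.70301468 -181.33563045  104.14956796] ((523.1557006835938, -176.07786560058594), (45.496917724609375, 141.29627990722656), 82.28353118896484)
spool 127 36.2 [636.    2.1  36.2] ((635.8857421875, 2.2116336822509766), (39.65851593017578, 40.893978118896484), 1.3233327865600586) ext [616. -18.  31.] [656.  23.  43.]
jar 141 49.8 [445.1  -3.4  46.3] ((446.2822265625, -4.706621170043945), (41.150299072265625, 43.240562438964844), 46.079498291015625) ext [425. -23.  15.] [469.  18.  58.]
mug 370 60.8 [754.   32.6  56.8] ((757.380615234375, 39.68741989135742), (72.10066986083984, 97.29325103759766), 3.945549726486206) ext [718.  -9.  12.] [794.  86.  91.]
```

Request:
arm_command(
  plan=[
    [1,0.0375,-0.0196,0,0],
    [1,0.0375,-0.0196,0,0],
    [1,0.0375,-0.0196,0,0],
    [1,0.0375,-0.0196,0,0],
    [1,0.0375,-0.0196,0,0],
    [1,0.0375,-0.0196,0,0],
    [1,0.0375,-0.0196,0,0],
    [1,0.0375,-0.0196,0,0],
    [1,0.0375,-0.0196,0,0],
    [1,0,0,0,0.166],
    [1,0,0,0,0.166],
    [1,0,0,0,0.168],
    [1,0,0,0,0],
  ],
  newtons=20,
)

```text
clock: 1.72
eef_pos: [470.1, -179.8, 205.2]
eef_rot: [-3.141, 0.0, -0.028]
wrist_force: [0.4, 0.3, -0.2]
finger_gap: 93.8
finger_force: 0.0
```

```bash
sleep 1; python3 - <<'E'
from h import *
s=manip.read_state(); print({k:np.round(v,4) for k,v in s.items()})
c=eyes.camera('top'); np.save('top.npy',pts(c)); cv2.imwrite('pics/top2.png',c['img'])
w=eyes.camera('wrist'); cv2.imwrite('pics/w1.png',w['img']); print(w['eye'],w['orientation'],w['fx'],w['cx'],w['cy'])
E
```

```text
{'clock': np.float64(1.725), 'joints': array([-0.4381,  0.1964,  1.6507,  0.    ,  1.2951,  1.1609]), 'qd': array([-0.0014, -0.0012, -0.0021,  0.0009,  0.0003, -0.0982]), 'effort': array([ 4.17000e-02, -4.68476e+01, -3.50526e+01,  4.24000e-02,
       -6.42000e-02,  1.92750e+00]), 'eef_pos': array([ 470.135 , -179.7872,  205.2206]), 'eef_rot': array([-3.1414e+00,  5.0000e-04, -2.8200e-02]), 'wrist_force': array([ 0.4425,  0.2984, -0.1939]), 'moment': array([ 0.0562, -0.0052, -0.0454]), 'finger_force': np.float64(0.0), 'finger_gap': np.float64(93.7503)}
[ 550.09628427 -181.57936675  383.88697046] [ 2.86461359e+00  7.11199035e-04 -1.59545665e+00] 325.19226210127806 279.25139863700133 209.83570569198915
```

View pics/w1.png

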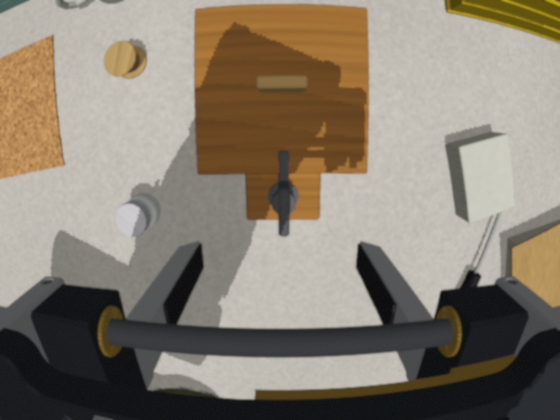

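The wrist view shows the fin from (284,152) to (284,235), centred between the finger tips. The lid spans columns 196 to 368 and the handle is at (282,82). I'll refine the fin, handle and lid positions from this view's depth.

```bash
cat >> h.py <<'E'
def fpts(c):
    z=c['z_map'].astype(float); v,u=np.mgrid[:z.shape[0],:z.shape[1]]
    a=(u-c['cx'])/c['fx']; b=(v-c['cy'])/c['fy']; t=np.hypot(a,b)+1e-9
    k=np.tan(t)/t
    P=np.stack([a*k*z,b*k*z,z],-1)
    W=P@R.from_euler('xyz',c['orientation']).as_matrix().T+np.array(c['eye']); W[z==0]=np.nan
    return W
E
python3 - <<'E'
from h import *
w=eyes.camera('wrist'); W=fpts(w)
def f(r0,r1,c0,c1,z0,z1):
    p=W[r0:r1,c0:c1].reshape(-1,3); p=p[(p[:,2]>z0)&(p[:,2]<z1)]; r=cv2.minAreaRect(p[:,:2].astype(np.float32)); print(len(p),p.mean(0).round(1),np.percentile(p,[2,98],axis=0).round(1).tolist(),r)
f(140,240,260,310,110,126); f(60,100,240,320,103,113); f(0,180,185,380,66,73.5)
E
```

```text
580 [ 472.6 -183.2  116.5] [[451.1, -188.0, 113.6], [492.8, -178.2, 118.4]] ((471.4524230957031, -183.234619140625), (9.695441246032715, 44.084354400634766), 88.53780364990234)
665 [ 582.4 -184.1  107.1] [[577.2, -204.6, 104.6], [587.8, -163.5, 108.7]] ((582.5825805664062, -184.05966186523438), (43.12652587890625, 10.849600791931152), 88.49705505371094)
28063 [ 581.7 -184.    71.4] [[501.6, -265.1, 69.8], [663.4, -103.0, 73.0]] ((582.88427734375, -184.19692993164062), (171.10121154785156, 170.4868927001953), 89.30168151855469)
```

Request:
arm_command(
  plan=[
    [1,0,0,0.055,0],
    [1,0,0,0.055,0],
    [1,0,0,0.009,0],
    [1,0,0,0,0],
    [-0.6,0,0,0,0],
    [-0.6,0,0,0,0],
    [-0.6,0,0,0,0],
  ],
  newtons=20,
)

```text
clock: 2.75
eef_pos: [470.5, -180.0, 87.2]
eef_rot: [3.141, -0.001, -0.029]
wrist_force: [0.5, 0.4, -0.2]
finger_gap: 67.4
finger_force: 0.0
```

Request:
arm_command(
  plan=[
    [-1,0.0005,0.0015,0,0],
    [-1,0,0,0,0],
    [-1,0,0,0,0],
    [-1,0,0,0,0],
    [-1,0,0,0,0],
    [-1,0,0,0,0],
    [-1,0,0,0,0],
    [-1,0,0,0,0],
  ],
  newtons=20,
)

```text
clock: 3.75
eef_pos: [470.7, -182.9, 86.5]
eef_rot: [3.139, -0.001, -0.029]
wrist_force: [-0.6, -12.3, -2.5]
finger_gap: 10.2
finger_force: 20.0
```

```bash
cat > r.py <<'E'
from h import *
s=manip.read_state()
print(s['clock'],'yaw',s['eef_rot'][2].round(4),'M',s['moment'].round(3),'F',s['wrist_force'].round(1),s['finger_gap'].round(2),s['finger_force'].round(1),'j6',s['effort'][5].round(3))
E
python3 r.py
```

```text
Traceback (most recent call last):
  File "r.py", line 3, in <module>
    print(s['clock'],'yaw',s['eef_rot'][2].round(4),'M',s['moment'].round(3),'F',s['wrist_force'].round(1),s['finger_gap'].round(2),s['finger_force'].round(1),'j6',s['effort'][5].round(3))
                                                                                                           ^^^^^^^^^^^^^^^^^^^^^
AttributeError: 'float' object has no attribute 'round'
```

Request:
arm_command(
  plan=[
    [-1,0,0.0016,0,0],
    [-1,0,0,0,0],
  ],
  newtons=20,
)

```text
clock: 4.0
eef_pos: [470.7, -183.3, 86.5]
eef_rot: [3.141, -0.0, -0.029]
wrist_force: [-0.2, -3.7, -0.5]
finger_gap: 10.0
finger_force: 20.0
```

```bash
sed -i "s/s\['finger_force'\].round(1)/round(float(s['finger_force']),1)/" r.py; python3 r.py
```

```text
Traceback (most recent call last):
  File "r.py", line 3, in <module>
    print(s['clock'],'yaw',s['eef_rot'][2].round(4),'M',s['moment'].round(3),'F',s['wrist_force'].round(1),s['finger_gap'].round(2),round(float(s['finger_force']),1),'j6',s['effort'][5].round(3))
                                                                                                           ^^^^^^^^^^^^^^^^^^^^^
AttributeError: 'float' object has no attribute 'round'
```

Next I'll turn it 0.04 rad anticlockwise (negative roll, since tool z points down) and read the moment.

Request:
arm_command(
  plan=[
    [-1,0,0,0,-0.04],
    [-1,0,0,0,0],
  ],
  newtons=20,
)

```text
clock: 4.25
eef_pos: [470.6, -183.2, 86.5]
eef_rot: [3.141, -0.0, 0.011]
wrist_force: [-1.0, -5.9, -1.1]
finger_gap: 9.9
finger_force: 20.0
```

```bash
cat > r.py <<'E'
from h import *
s=manip.read_state(); f=lambda k,n:np.round(s[k],n)
print(f('clock',2),'yaw',f('eef_rot',4)[2],'M',f('moment',3),'F',f('wrist_force',1),f('finger_gap',2),f('finger_force',1))
E
python3 r.py
```

```text
4.25 yaw 0.0106 M [-1.072  0.119 -0.196] F [-1.  -5.9 -1.1] 9.89 20.0
```

Request:
arm_command(
  plan=[
    [-1,0,0,0,-0.035],
    [-1,0,0,0,0],
  ],
)

```text
clock: 4.5
eef_pos: [470.7, -183.3, 86.5]
eef_rot: [3.141, -0.0, 0.045]
wrist_force: [0.2, -5.9, -1.1]
finger_gap: 10.0
finger_force: 20.0
```

```bash
python3 r.py
```

```text
4.5 yaw 0.0452 M [-1.056  0.168 -0.234] F [ 0.2 -5.9 -1.1] 10.03 20.0
```

Request:
arm_command(
  plan=[
    [-1,0,0,0,-0.035],
    [-1,0,0,0,0],
  ],
)

```text
clock: 4.75
eef_pos: [470.6, -183.3, 86.5]
eef_rot: [3.141, -0.0, 0.08]
wrist_force: [-1.1, -5.4, -1.1]
finger_gap: 9.7
finger_force: 20.0
```

```bash
python3 r.py
```

```text
4.75 yaw 0.0802 M [-1.075  0.162 -0.183] F [-1.1 -5.4 -1.1] 9.66 20.0
```

Request:
arm_command(
  plan=[
    [-1,0,0,0,-0.038],
    [-1,0,0,0,0],
  ],
)

```text
clock: 5.0
eef_pos: [470.6, -183.3, 86.5]
eef_rot: [3.141, 0.0, 0.118]
wrist_force: [-1.1, -5.5, -1.1]
finger_gap: 9.9
finger_force: 20.0
```

```bash
python3 r.py
```

```text
5.0 yaw 0.1183 M [-1.109  0.155 -0.172] F [-1.1 -5.5 -1.1] 9.86 20.0
```

Request:
arm_command(
  plan=[
    [-1,0,0,0,-0.04],
    [-1,0,0,0,0],
  ],
)

```text
clock: 5.25
eef_pos: [470.6, -183.3, 86.5]
eef_rot: [3.141, 0.0, 0.158]
wrist_force: [-0.0, -4.4, -1.1]
finger_gap: 9.8
finger_force: 20.0
```

```bash
python3 r.py
```

```text
5.25 yaw 0.1584 M [-1.113  0.153 -0.191] F [-0.  -4.4 -1.1] 9.83 20.0
```

Request:
arm_command(
  plan=[
    [-1,0,0,0,-0.04],
    [-1,0,0,0,0],
  ],
)

```text
clock: 5.5
eef_pos: [470.6, -183.3, 86.5]
eef_rot: [3.141, 0.0, 0.198]
wrist_force: [-0.0, -5.7, -1.7]
finger_gap: 9.8
finger_force: 20.0
```

```bash
python3 r.py
```

```text
5.5 yaw 0.1983 M [-1.096  0.145 -0.215] F [-0.  -5.7 -1.7] 9.85 20.0
```

Request:
arm_command(
  plan=[
    [-1,0,0,0,-0.04],
    [-1,0,0,0,0],
  ],
)

```text
clock: 5.75
eef_pos: [470.6, -183.3, 86.5]
eef_rot: [3.141, 0.0, 0.238]
wrist_force: [-1.7, -6.2, -2.0]
finger_gap: 9.8
finger_force: 20.0
```

```bash
python3 r.py
```

```text
5.75 yaw 0.2384 M [-1.1    0.182 -0.172] F [-1.7 -6.2 -2. ] 9.77 20.0
```

Request:
arm_command(
  plan=[
    [-1,0,0,0,-0.04],
    [-1,0,0,0,0],
  ],
)

```text
clock: 6.0
eef_pos: [470.6, -183.3, 86.5]
eef_rot: [3.141, 0.0, 0.278]
wrist_force: [0.4, -4.8, -0.9]
finger_gap: 10.0
finger_force: 20.0
```

```bash
python3 r.py
```

```text
6.0 yaw 0.2783 M [-1.154  0.152 -0.219] F [ 0.4 -4.8 -0.9] 9.97 20.0
```

Request:
arm_command(
  plan=[
    [-1,0,0,0,-0.035],
    [-1,0,0,0,0],
  ],
)

```text
clock: 6.25
eef_pos: [470.6, -183.3, 86.5]
eef_rot: [3.141, 0.0, 0.313]
wrist_force: [-0.3, -5.2, -0.6]
finger_gap: 9.9
finger_force: 20.1
```

```bash
python3 r.py
```

```text
6.25 yaw 0.3132 M [-1.139  0.179 -0.223] F [-0.3 -5.2 -0.6] 9.88 20.1
```

Request:
arm_command(
  plan=[
    [-1,0,0,0,-0.035],
    [-1,0,0,0,0],
  ],
)

```text
clock: 6.5
eef_pos: [470.6, -183.3, 86.5]
eef_rot: [3.141, 0.0, 0.348]
wrist_force: [-0.7, -6.0, -0.9]
finger_gap: 9.9
finger_force: 20.3
```

```bash
python3 r.py
```

```text
6.5 yaw 0.348 M [-1.03   0.163 -0.325] F [-0.7 -6.  -0.9] 9.91 20.3
```

Request:
arm_command(
  plan=[
    [-1,0,0,0,0],
    [-1,0,0,0,0.06],
    [-1,0,0,0,0.06],
    [-1,0,0,0,0.06],
    [-1,0,0,0,0.06],
    [-1,0,0,0,0.06],
    [-1,0,0,0,0.06],
    [-1,0,0,0,0.04],
    [-1,0,0,0,0.03],
    [-1,0,0,0,0],
  ],
)

```text
clock: 7.75
eef_pos: [470.7, -183.3, 86.5]
eef_rot: [3.141, -0.0, -0.082]
wrist_force: [0.6, -5.6, -1.4]
finger_gap: 10.0
finger_force: 20.0
```

```bash
python3 r.py
```

```text
7.75 yaw -0.0821 M [-0.996  0.109  0.202] F [ 0.6 -5.6 -1.4] 9.98 20.0
```

Request:
arm_command(
  plan=[
    [-1,0,0,0,0.04],
    [-1,0,0,0,0],
  ],
)

```text
clock: 8.0
eef_pos: [470.7, -183.2, 86.5]
eef_rot: [3.141, -0.0, -0.122]
wrist_force: [-0.9, -5.0, -1.6]
finger_gap: 10.0
finger_force: 20.0
```

```bash
python3 r.py
```

```text
8.0 yaw -0.1222 M [-1.06   0.116  0.23 ] F [-0.9 -5.  -1.6] 9.97 20.0
```

Request:
arm_command(
  plan=[
    [-1,0,0,0,0.038],
    [-1,0,0,0,0],
  ],
)

```text
clock: 8.25
eef_pos: [470.7, -183.2, 86.5]
eef_rot: [3.141, -0.0, -0.16]
wrist_force: [-0.4, -4.6, -1.2]
finger_gap: 9.9
finger_force: 20.0
```

```bash
python3 r.py
```

```text
8.25 yaw -0.1602 M [-1.029  0.146  0.203] F [-0.4 -4.6 -1.2] 9.93 20.0
```

Request:
arm_command(
  plan=[
    [-1,0,0,0,0.04],
    [-1,0,0,0,0],
  ],
)

```text
clock: 8.5
eef_pos: [470.7, -183.2, 86.5]
eef_rot: [3.141, -0.0, -0.2]
wrist_force: [-0.3, -5.2, -0.4]
finger_gap: 9.9
finger_force: 20.0
```

```bash
python3 r.py
```

```text
8.5 yaw -0.2002 M [-0.982  0.079  0.177] F [-0.3 -5.2 -0.4] 9.92 20.0
```

Request:
arm_command(
  plan=[
    [-1,0,0,0,0.04],
    [-1,0,0,0,0],
  ],
)

```text
clock: 8.75
eef_pos: [470.7, -183.2, 86.5]
eef_rot: [3.141, -0.0, -0.24]
wrist_force: [-0.6, -5.0, -1.0]
finger_gap: 10.5
finger_force: 20.0
```

```bash
python3 r.py
```

```text
8.75 yaw -0.2402 M [-0.998  0.093  0.167] F [-0.6 -5.  -1. ] 10.49 20.0
```

Request:
arm_command(
  plan=[
    [-1,0,0,0,0.04],
    [-1,0,0,0,0],
  ],
)

```text
clock: 9.0
eef_pos: [470.7, -183.2, 86.5]
eef_rot: [3.141, -0.0, -0.28]
wrist_force: [-2.1, -5.0, -1.3]
finger_gap: 9.7
finger_force: 20.0
```

```bash
python3 r.py
```

```text
9.0 yaw -0.2803 M [-1.005  0.324  0.259] F [-2.1 -5.  -1.3] 9.75 20.0
```

Request:
arm_command(
  plan=[
    [-1,0,0,0,0.02],
    [-1,0,0,0,0],
  ],
)

```text
clock: 9.25
eef_pos: [470.7, -183.2, 86.5]
eef_rot: [3.141, -0.0, -0.3]
wrist_force: [-0.9, -5.1, -0.4]
finger_gap: 10.0
finger_force: 20.0
```

```bash
python3 r.py
```

```text
9.25 yaw -0.2999 M [-1.023  0.138  0.211] F [-0.9 -5.1 -0.4] 10.0 20.0
```

Those readings were noise, so the catch is still turning. I'll keep going.

Request:
arm_command(
  plan=[
    [-1,0,0,0,0.04],
    [-1,0,0,0,0],
  ],
)

```text
clock: 9.5
eef_pos: [470.7, -183.2, 86.5]
eef_rot: [3.141, -0.0, -0.34]
wrist_force: [-0.2, -6.1, -0.8]
finger_gap: 9.7
finger_force: 20.0
```

```bash
python3 r.py
```

```text
9.5 yaw -0.3401 M [-0.977  0.09   0.208] F [-0.2 -6.1 -0.8] 9.68 20.0
```

Request:
arm_command(
  plan=[
    [-1,0,0,0,0.038],
    [-1,0,0,0,0],
  ],
)

```text
clock: 9.75
eef_pos: [470.7, -183.2, 86.5]
eef_rot: [3.141, -0.0, -0.378]
wrist_force: [-0.4, -5.4, -0.5]
finger_gap: 10.1
finger_force: 20.0
```

```bash
python3 r.py
```

```text
9.75 yaw -0.3782 M [-0.99   0.088  0.178] F [-0.4 -5.4 -0.5] 10.1 20.0
```

Request:
arm_command(
  plan=[
    [-1,0,0,0,0.038],
    [-1,0,0,0,0],
  ],
)

```text
clock: 10.0
eef_pos: [470.7, -183.2, 86.5]
eef_rot: [3.141, -0.0, -0.416]
wrist_force: [-1.0, -4.9, -1.3]
finger_gap: 9.7
finger_force: 20.0
```

```bash
python3 r.py
```

```text
10.0 yaw -0.4161 M [-0.996  0.035  0.18 ] F [-1.  -4.9 -1.3] 9.71 20.0
```

Request:
arm_command(
  plan=[
    [-1,0,0,0,0.038],
    [-1,0,0,0,0],
  ],
)

```text
clock: 10.25
eef_pos: [470.7, -183.2, 86.5]
eef_rot: [3.141, -0.0, -0.454]
wrist_force: [-0.5, -5.6, -1.2]
finger_gap: 10.1
finger_force: 20.0
```

```bash
python3 r.py
```

```text
10.25 yaw -0.4541 M [-1.029  0.109  0.212] F [-0.5 -5.6 -1.2] 10.06 20.0
```

Request:
arm_command(
  plan=[
    [-1,0,0,0,0.035],
    [-1,0,0,0,0],
  ],
)

```text
clock: 10.5
eef_pos: [470.7, -183.2, 86.5]
eef_rot: [3.141, -0.0, -0.49]
wrist_force: [0.1, -4.9, -1.5]
finger_gap: 10.0
finger_force: 20.0
```

```bash
python3 r.py
```

```text
10.5 yaw -0.4897 M [-1.005  0.045  0.2  ] F [ 0.1 -4.9 -1.5] 10.04 20.0
```

Request:
arm_command(
  plan=[
    [-1,0,0,0,0.035],
    [-1,0,0,0,0],
  ],
)

```text
clock: 10.75
eef_pos: [470.7, -183.2, 86.5]
eef_rot: [3.141, -0.0, -0.525]
wrist_force: [-0.7, -5.4, -1.4]
finger_gap: 9.6
finger_force: 20.0
```

```bash
python3 r.py
```

```text
10.75 yaw -0.5247 M [-0.956  0.101  0.147] F [-0.7 -5.4 -1.4] 9.62 20.0
```

It has broken free: the catch is past -0.45 with only friction showing. I'll turn it back anticlockwise and check where the old jam was.

Request:
arm_command(
  plan=[
    [-1,0,0,0,-0.06],
    [-1,0,0,0,-0.1],
    [-1,0,0,0,-0.1],
    [-1,0,0,0,-0.1],
    [-1,0,0,0,-0.1],
    [-1,0,0,0,-0.1],
    [-1,0,0,0,-0.1],
    [-1,0,0,0,-0.1],
    [-1,0,0,0,-0.1],
    [-1,0,0,0,-0.02],
    [-1,0,0,0,0],
  ],
)

```text
clock: 12.12
eef_pos: [470.7, -183.3, 86.5]
eef_rot: [3.141, 0.0, 0.356]
wrist_force: [-0.4, -6.0, -1.1]
finger_gap: 10.1
finger_force: 20.0
```

```bash
python3 r.py
```

```text
12.12 yaw 0.3555 M [-1.223  0.155 -0.244] F [-0.4 -6.  -1.1] 10.05 20.0
```

Request:
arm_command(
  plan=[
    [-1,0,0,0,-0.04],
    [-1,0,0,0,0],
  ],
)

```text
clock: 12.38
eef_pos: [470.7, -183.3, 86.5]
eef_rot: [3.141, 0.0, 0.396]
wrist_force: [-0.2, -5.5, -1.5]
finger_gap: 10.1
finger_force: 20.0
```

```bash
python3 r.py
```

```text
12.38 yaw 0.3958 M [-1.237  0.176 -0.205] F [-0.2 -5.5 -1.5] 10.09 20.0
```

Request:
arm_command(
  plan=[
    [-1,0,0,0,-0.04],
    [-1,0,0,0,0],
  ],
)

```text
clock: 12.62
eef_pos: [470.7, -183.3, 86.5]
eef_rot: [3.141, 0.0, 0.436]
wrist_force: [-0.0, -6.1, -0.1]
finger_gap: 9.7
finger_force: 20.0
```

```bash
python3 r.py
```

```text
12.62 yaw 0.4358 M [-1.251  0.113 -0.211] F [-0.  -6.1 -0.1] 9.69 20.0
```

Request:
arm_command(
  plan=[
    [-1,0,0,0,-0.1],
    [-1,0,0,0,-0.1],
    [-1,0,0,0,-0.1],
    [-1,0,0,0,-0.1],
    [-1,0,0,0,-0.1],
    [-1,0,0,0,-0.1],
    [-1,0,0,0,-0.1],
    [-1,0,0,0,-0.1],
    [-1,0,0,0,-0.1],
    [-1,0,0,0,-0.1],
    [-1,0,0,0,-0.034],
    [-1,0,0,0,0],
  ],
)

```text
clock: 14.12
eef_pos: [470.7, -183.3, 86.5]
eef_rot: [3.141, 0.001, 1.47]
wrist_force: [0.4, -6.2, -1.9]
finger_gap: 10.0
finger_force: 20.0
```

```bash
python3 r.py
```

```text
14.12 yaw 1.4697 M [-1.424 -0.094 -0.195] F [ 0.4 -6.2 -1.9] 9.99 20.0
```

Request:
arm_command(
  plan=[
    [-1,0,0,0,0.03],
    [-0.2,0,0,0,0],
    [0.4,0,0,0,0],
    [0.4,0,0,0,0],
    [0.4,0,0,0,0],
    [0.4,0,0,0,0],
    [0.4,0,0,-0.06,0],
    [0.4,0,0,-0.058,0],
    [0.4,0,0,0,0],
  ],
)

```text
clock: 15.25
eef_pos: [472.1, -183.6, 208.6]
eef_rot: [3.134, 0.002, 1.441]
wrist_force: [-0.3, -0.0, -1.0]
finger_gap: 66.0
finger_force: 0.0
```

```bash
python3 r.py; python3 - <<'E'
from h import *
w=eyes.camera('wrist'); cv2.imwrite('pics/w2.png',w['img']); np.save('w2.npy',fpts(w)); print(w['eye'],w['orientation'])
E
```

```text
15.25 yaw 1.4408 M [-0.067 -0.032  0.044] F [-0.3 -0.  -1. ] 65.98 0.0
[ 481.22253977 -103.49554713  387.05625458] [ 2.86237745 -0.00810178 -0.12911585]
```

View pics/w2.png

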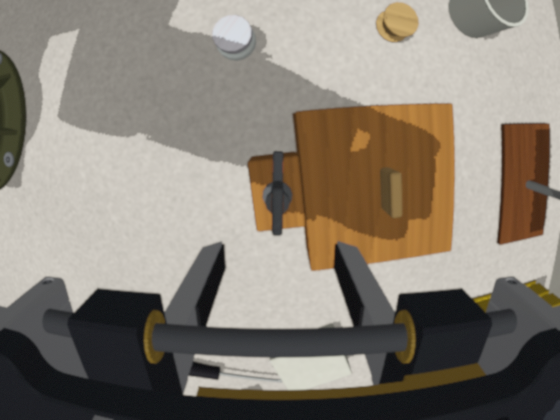

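The view shows the catch turned clear of the lid: its tongue runs along the front edge at about (278,155). The lid sits undisturbed and the handle is at (393,193).

```bash
python3 - <<'E'
from h import *
W=np.load('w2.npy')
def f(r0,r1,c0,c1,z0,z1):
    p=W[r0:r1,c0:c1].reshape(-1,3); p=p[(p[:,2]>z0)&(p[:,2]<z1)]; r=cv2.minAreaRect(p[:,:2].astype(np.float32)); print(len(p),p.mean(0).round(1),r)
f(145,240,260,300,108,126); f(155,225,370,415,101,116); f(95,275,290,460,65,79)
E
```

```text
560 [ 471.7 -180.9  116.5] ((471.7178039550781, -182.36961364746094), (43.52858352661133, 9.775243759155273), 82.28838348388672)
605 [ 581.5 -183.2  106.5] ((582.821044921875, -183.74424743652344), (44.32125473022461, 13.382696151733398), 88.333740234375)
22050 [ 577.9 -176.1   71.5] ((582.7587280273438, -184.05982971191406), (170.71641540527344, 170.6355438232422), 89.04279327392578)
```

Request:
arm_command(
  plan=[
    [0.4,0,0,0,-0.105],
    [0.4,0.001,0.055,0,0],
    [0.4,0.001,0.0555,0,0],
    [0.4,0,0,0.06,0],
    [0.4,0,0,0.02,0],
    [0.4,0,0,0,0],
    [0.4,0,0,0,0],
  ],
)

```text
clock: 16.18
eef_pos: [581.4, -183.9, 125.1]
eef_rot: [3.141, 0.0, 1.546]
wrist_force: [-0.1, 0.2, -0.5]
finger_gap: 65.4
finger_force: 0.0
```

Request:
arm_command(
  plan=[
    [0.4,0,0.0013,0.048,0],
    [0.4,0,0,0,0],
    [-1,0,0,0,0],
    [-1,0,0,0,0],
    [-1,0,0,0,0],
    [-1,0,0,0,0],
    [-1,0,0,0,0],
    [-1,0,0,0,0],
    [-1,0,0,0,0],
  ],
  newtons=45,
)

```text
clock: 17.3
eef_pos: [582.5, -183.8, 76.5]
eef_rot: [3.142, 0.0, 1.546]
wrist_force: [0.0, -0.3, 0.9]
finger_gap: 11.3
finger_force: 45.0
```

Request:
arm_command(
  plan=[
    [-1,0,0,-0.008,0],
    [-1,0,0,-0.012,0],
    [-1,0,0,-0.03,0],
    [-1,0,0,-0.05,0],
    [-1,0,0,-0.02,0],
    [-1,0.03,0,0,0],
    [-1,0.045,0.006,0,0],
    [-1,0.045,0.006,0,0],
    [-1,0.045,0,0,0],
    [-1,0.035,0,0,0],
    [-1,0,0,0,0],
    [-1,0,0,0,0],
  ],
)

```text
clock: 18.8
eef_pos: [599.5, 15.4, 196.9]
eef_rot: [3.141, 0.0, 1.546]
wrist_force: [0.2, -1.2, -2.0]
finger_gap: 11.8
finger_force: 45.0
```

```bash
python3 r.py; python3 - <<'E'
from h import *
w=eyes.camera('wrist'); cv2.imwrite('pics/w3.png',w['img']); np.save('w3.npy',fpts(w)); print(w['eye'],w['orientation'], manip.read_state()['eef_pos'])
E
```

```text
18.8 yaw 1.5458 M [-0.018 -0.08   0.023] F [ 0.2 -1.2 -2. ] 11.8 45.0
[601.39848319  95.64783568 375.56711636] [ 2.86433970e+00 -1.38151197e-03 -2.41913728e-02] [599.46978006  15.05718457 196.80340664]
```

View pics/w3.png

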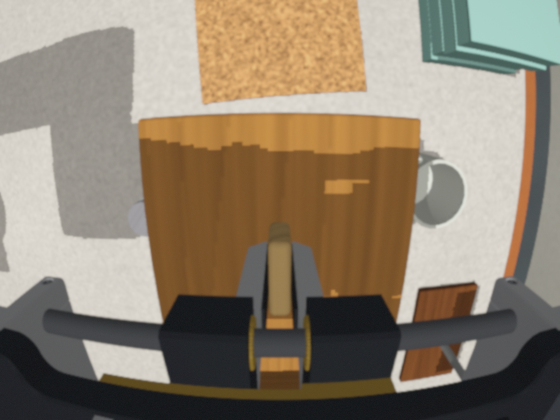

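The lid hangs level in the gripper. The mat's near corners are at (204,103) and (366,91). I'll fit the mat's three visible edges and the lid's edge.

```bash
cat > mat.py <<'E'
from h import *
import sys
W=np.load('w3.npy'); img=cv2.imread('pics/w3.png'); hsv=cv2.cvtColor(img,cv2.COLOR_BGR2HSV)
m=((hsv[...,1]>100)&(abs(W[...,2]-4)<12)); m[:, :180]=0; m[:,385:]=0; m[112:]=0
m=cv2.morphologyEx(m.astype(np.uint8),cv2.MORPH_CLOSE,np.ones((5,5)))
m=cv2.morphologyEx(m,cv2.MORPH_OPEN,np.ones((3,3)))
p=W[m>0]; print(len(p),np.median(p[:,2]))
def edge(pt): # fit x=a+b*y or y=a+b*x robustly
    b,a=np.polyfit(pt[:,0],pt[:,1],1)
    for _ in range(5):
        r=abs(pt[:,1]-a-b*pt[:,0]); k=r<3; b,a=np.polyfit(pt[k,0],pt[k,1],1)
    return a,b,k.sum()
L=[];Rr=[];B=[]
for v in range(6,85):
    u=np.where(m[v])[0]
    if len(u): L.append(W[v,u[0]][[1,0]]); Rr.append(W[v,u[-1]][[1,0]])
for u in range(215,355):
    v=np.where(m[:,u])[0]
    if len(v): B.append(W[v[-1],u][:2])
l,r,b=[edge(np.array(e)) for e in(L,Rr,B)]; print(l,r,b)
th=np.mean([-l[1],-r[1],b[1]]); print('yaws',-l[1],-r[1],b[1],th)
# near-edge midpoint & centre
y0=218; xm=(l[0]+l[1]*y0+r[0]+r[1]*y0)/2; w=abs((r[0]+r[1]*y0)-(l[0]+l[1]*y0))
yn=b[0]+b[1]*xm; print('centre',xm,yn+95,'width',w)
q=W[105:240,130:430].reshape(-1,3); z=np.nanmedian(q[q[:,2]>120][:,2]); q=q[abs(q[:,2]-z)<5]
print('lid z',z,'x',np.percentile(q[:,0],[.3,99.7]),'ymax',np.percentile(q[:,1],99.7))
e=[]
for u in range(160,400,4):
    k=np.where(abs(W[95:200,u,2]-z)<5)[0]
    if len(k): e.append(W[95+k[0],u][:2])
print('lid edge',edge(np.array(e)))
E
python3 mat.py
```

```text
15541 nan
 ** On entry to DLASCL parameter number  4 had an illegal value
 ** On entry to DLASCL parameter number  4 had an illegal value
 ** On entry to DLASCL parameter number  4 had an illegal value
 ** On entry to DLASCL parameter number  4 had an illegal value
 ** On entry to DLASCL parameter number  5 had an illegal value
 ** On entry to DLASCL parameter number  4 had an illegal valueTraceback (most recent call last):
  File "mat.py", line 20, in <module>
    l,r,b=[edge(np.array(e)) for e in(L,Rr,B)]; print(l,r,b)
           ~~~~^^^^^^^^^^^^^
  File "mat.py", line 9, in edge
    b,a=np.polyfit(pt[:,0],pt[:,1],1)
        ~~~~~~~~~~^^^^^^^^^^^^^^^^^^^
    c, resids, rank, s = lstsq(lhs, rhs, rcond)
                         ~~~~~^^^^^^^^^^^^^^^^^
    x, resids, rank, s = _umath_linalg.lstsq(a, b, rcond,
                         ~~~~~~~~~~~~~~~~~~~^^^^^^^^^^^^^
                                             signature=signature)
                                             ^^^^^^^^^^^^^^^^^^^^
    raise LinAlgError("SVD did not converge in Linear Least Squares")
numpy.linalg.LinAlgError: SVD did not converge in Linear Least Squares
```

```bash
sed -i "s/^def edge(pt):.*/def edge(pt):\n    pt=pt[np.isfinite(pt).all(1)]/" mat.py
sed -i "s/^p=W\[m>0\].*/W0=W; E=np.array([601.4,95.65,375.57]); W=E+(W-E)*((4-E[2])\/(W[...,2:]-E[2]))/; s/^q=W\[/W=W0; q=W[/" mat.py; python3 mat.py
```

```text
(np.float64(523.0976480190591), np.float64(-0.061678120441630555), np.int64(79)) (np.float64(709.2012204634779), np.float64(-0.0633877839721913), np.int64(79)) (np.float64(88.92679297618017), np.float64(0.059960423957378474), np.int64(138))
yaws 0.061678120441630555 0.0633877839721913 0.059960423957378474 0.06167544279040011
centre 602.517250660162 220.05398276739754 width 185.7308657947566
lid z 191.82628536004202 x [517.06835035 684.45741616] ymax 100.72550967414931
lid edge (np.float64(114.64317000793524), np.float64(-0.024703069580740353), np.int64(60))
```

Request:
arm_command(
  plan=[
    [-1,0.01,0,0,-0.0865],
    [-1,0.045,0.0038,0,0],
    [-1,0.05,0.0038,0,0],
    [-1,0.05,0.0038,0,0],
    [-1,0.0376,0.0038,0,0],
    [-1,0.01,0,0,0],
    [-1,0,0,0.05,0],
    [-1,0,0,0.05,0],
    [-1,0,0,0.03,0],
    [-1,0,0,0.01,0],
    [-1,0,0,0,0],
    [-1,0,0,0,0],
  ],
)

```text
clock: 20.35
eef_pos: [603.9, 218.9, 58.2]
eef_rot: [3.139, -0.001, 1.632]
wrist_force: [0.3, 0.6, -2.6]
finger_gap: 11.8
finger_force: 45.0
```

```bash
python3 r.py; python3 - <<'E'
from h import *
w=eyes.camera('wrist'); cv2.imwrite('pics/w4.png',w['img']); np.save('w4.npy',fpts(w)); print(w['eye'],w['orientation'], manip.read_state()['eef_pos'])
E
```

```text
20.35 yaw 1.6319 M [ 0.001 -0.067 -0.031] F [ 0.3  0.6 -2.6] 11.84 45.0
[598.61070683 298.87450088 236.89913467] [ 2.86499084 -0.00345835  0.06195418] [603.8177941  219.03833938  58.08812705]
```

View pics/w4.png

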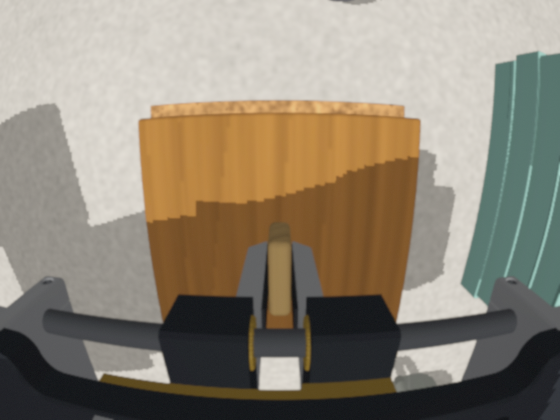

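The lid lies over the mat. The mat's far edge shows symmetrically from (152,107) to (404,107), against the lid's edge from (140,121) to (420,121). I'll lower it now.

Request:
arm_command(
  plan=[
    [-1,-0.0007,-0.0007,0.01,0],
    [-1,0,0,0.01,0],
    [-1,0,0,0.006,0],
    [-1,0,0,0.003,0],
    [-1,0,0,0,0],
    [-1,0,0,0,0],
  ],
)

```text
clock: 21.15
eef_pos: [602.6, 218.4, 27.7]
eef_rot: [3.141, -0.0, 1.632]
wrist_force: [-1.3, 0.2, -3.1]
finger_gap: 11.7
finger_force: 45.0
```

```bash
python3 r.py
```

```text
21.15 yaw 1.6323 M [ 0.014 -0.094 -0.017] F [-1.3  0.2 -3.1] 11.68 45.0
```

Request:
arm_command(
  plan=[
    [-1,0,0,0.0008,0],
    [-1,0,0,0.0006,0],
    [-1,0,0,0,0],
  ],
)

```text
clock: 21.52
eef_pos: [602.5, 218.3, 26.5]
eef_rot: [3.141, -0.0, 1.632]
wrist_force: [-2.1, -0.8, 2.5]
finger_gap: 11.5
finger_force: 45.0
```

```bash
python3 r.py
```

```text
21.52 yaw 1.6323 M [-0.162  0.382  0.035] F [-2.1 -0.8  2.5] 11.52 45.0
```

Request:
arm_command(
  plan=[
    [-1,0,0,0.0003,0],
    [-0.6,0,0,0,0],
    [-0.3,0,0,0,0],
    [-0.1,0,0,0,0],
    [-0.1,0,0,0,0],
    [-0.1,0,0,0,0],
    [-0.1,0,0,-0.02,0],
    [-0.1,0,0,-0.05,0],
    [-0.1,0,0,-0.06,0],
    [-0.1,0,0,-0.06,0],
    [-0.1,-0.06,0,-0.01,0],
    [-0.1,-0.06,0,0,0],
    [-0.1,-0.06,0,0,0],
    [-0.1,0,0,0,0],
    [-0.1,0,0,0,0],
  ],
)

```text
clock: 23.4
eef_pos: [613.5, 39.0, 226.8]
eef_rot: [3.14, -0.0, 1.632]
wrist_force: [0.2, -0.1, 0.2]
finger_gap: 42.3
finger_force: 0.0
```

```bash
python3 r.py; python3 - <<'E'
from h import *
w=eyes.camera('wrist'); cv2.imwrite('pics/w5.png',w['img']); W=fpts(w)
q=W.reshape(-1,3); k=(abs(q[:,2]-22)<5)&(abs(q[:,0]-603)<130)&(abs(q[:,1]-218)<130)
print(k.sum(),np.median(q[k],0),cv2.minAreaRect(q[k][:,:2].astype(np.float32)))
E
```

```text
23.4 yaw 1.6321 M [ 0.014 -0.098  0.034] F [ 0.2 -0.1  0.2] 42.3 0.0
15103 [605.13936528 196.40187328  21.46318177] ((603.729736328125, 201.911376953125), (170.8946533203125, 138.71958923339844), 3.586765766143799)
```

View pics/w5.png

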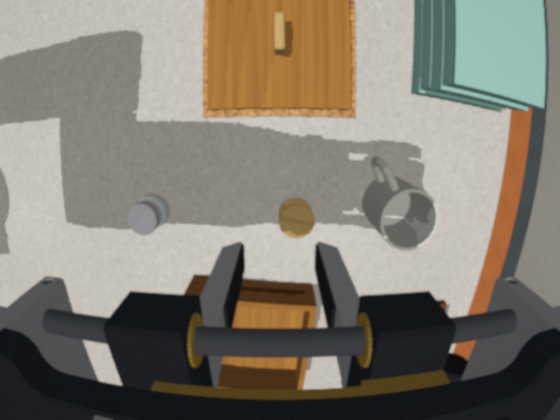

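The lid lies flat and square on the mat, with mat showing on the left (column 204), right (355) and near (row 117) sides. The spool, jar and mug have not moved. I'll check the far margin with the top camera.

```bash
python3 - <<'E'
from h import *
c=eyes.camera('top'); a=c['img'][155:232,180:258]; cv2.imwrite('pics/t5.png',cv2.resize(a,None,fx=7,fy=7,interpolation=cv2.INTER_CUBIC))
P=pts(c); q=P[150:235,175:262].reshape(-1,3); k=(abs(q[:,2]-22)<6); print(cv2.minAreaRect(q[k][:,:2].astype(np.float32)))
E
```

```text
((601.3303833007812, 238.2648468017578), (170.5391845703125, 133.6482391357422), 3.4704225063323975)
```

View pics/t5.png

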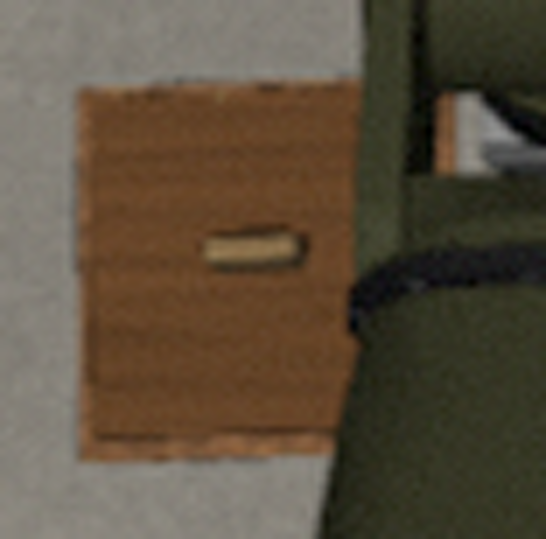

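The enlarged top view shows a thin, even mat rim: left at column 85, top at row 88, bottom at row 450. The lid centre agrees with the mat centre to about 1 mm, so I'm handing in.

```bash
python3 -c "
from cell import ticket
print(ticket.sign_off())"
```

```text
the job is handed in; nothing more can be done
None
```

The job is handed in at about 23.5 s of the 72 s allowed: the catch was rocked free and turned to about 1.46 rad, clear of the lid, and the lid lies flat and square on the mat, centred to about 1 mm by camera; the spool, jar and mug look undisturbed (I did not re-check the other bystanders), and the hand-in returned no verdict.

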